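Slide the stray tasting bowl into line

TASK

On the tea-tasting bench every lidded mug has its bowl straight in front of it, except one: its bowl has been left out of line, nearer to you. Push that bowl along the bench with your fingertips into the empty place in the row, in line with the other bowls and square in front of its mug. Do not lift or tip it, and leave the other bowls, the mugs and the spoon where they stand.

Things in the scene. Friction and masses are not known exactly. Their poses are not given: they have to be found in the camera images.
- stray_bowl: the bowl to push: the one white porcelain tasting bowl that stands out of line, on the robot's side of the bowl row. Round and open, 94 mm across the rim (its widest part), 72 mm across the foot, 44 mm high, wall 4 mm, 0.18 to 0.29 kg. Origin: centre of its underside. It slides on the bench with dry friction and stops when it is no longer pushed; its yaw means nothing.
- mug4: a lidded white porcelain mug in the mug row: 66 mm in diameter, 90 mm high, loop handle out to 60 mm on its +y side. Origin: centre of its underside. Its y axis runs along the row (to the robot's left), its -x axis squarely out of the row towards the bowls. Any one of the four: the mug with no bowl. The stray bowl's centre belongs 105 mm out along its -x axis.
- mug1: a lidded white porcelain mug in the mug row: 66 mm in diameter, 90 mm high, loop handle out to 60 mm on its +y side. Origin: centre of its underside. Its y axis runs along the row (to the robot's left), its -x axis squarely out of the row towards the bowls. Mugs stand 125 mm apart along the row, in no fixed order; bowl1 stands in front of this one.
- mug2: a lidded white porcelain mug in the mug row: 66 mm in diameter, 90 mm high, loop handle out to 60 mm on its +y side. Origin: centre of its underside. Its y axis runs along the row (to the robot's left), its -x axis squarely out of the row towards the bowls. Mugs stand 125 mm apart along the row, in no fixed order; bowl2 stands in front of this one.
- mug3: a lidded white porcelain mug in the mug row: 66 mm in diameter, 90 mm high, loop handle out to 60 mm on its +y side. Origin: centre of its underside. Its y axis runs along the row (to the robot's left), its -x axis squarely out of the row towards the bowls. Mugs stand 125 mm apart along the row, in no fixed order; bowl3 stands in front of this one.
- bowl1: a white porcelain tasting bowl like stray_bowl (94 mm across the rim, 44 mm high), already in its place in the bowl row, 105 mm in front of (-x side, towards the robot, of) mug1. Bowls stand 125 mm apart, leaving 31 mm between rims. Origin: centre of its underside. Not to be moved.
- bowl2: a white porcelain tasting bowl like stray_bowl (94 mm across the rim, 44 mm high), already in its place in the bowl row, 105 mm in front of (-x side, towards the robot, of) mug2. Bowls stand 125 mm apart, leaving 31 mm between rims. Origin: centre of its underside. Not to be moved.
- bowl3: a white porcelain tasting bowl like stray_bowl (94 mm across the rim, 44 mm high), already in its place in the bowl row, 105 mm in front of (-x side, towards the robot, of) mug3. Bowls stand 125 mm apart, leaving 31 mm between rims. Origin: centre of its underside. Not to be moved.
- spoon: a steel tasting spoon, 190 mm long and less than 25 mm high, lying on the bench to the robot's right of the bowls, roughly at right angles to the row. Origin: under its middle. Not to be moved.
Mind the look-alikes: they are no part of the job. What is shaped like the stray_bowl but blue or green is not meant.

How it is judged:
At the end, for the whole second after the job is handed in: The stray bowl stands flat and still on the bench in the empty place: its centre within 12 mm of the line of the bowl row (105 mm in front of its mug) and within 14 mm of straight in front of the mug, sideways; no other bowl or mug has moved more than 12 mm, nor the spoon more than 30 mm (x of stray_bowl in the frame of mug4 between -0.117 and -0.093 m and y of stray_bowl in the frame of mug4 between -0.014 and 0.014 m and height (world z) of stray_bowl below 0.004 m and angle between stray_bowl's own z axis and vertical below 0.05 rad and linear speed of stray_bowl below 0.01 m/s and distance of each of bowl1, bowl2, bowl3, mug1, mug2, mug3, mug4 from where it was at the start of the episode below 0.012 m and distance of spoon from where it was at the start of the episode below 0.03 m); the robot touches nothing.
It fails at once if the stray bowl is lifted off the bench (height (world z) of stray_bowl above 0.01 m).
It fails at once if the stray bowl is tipped more than about 14 degrees (angle between stray_bowl's own z axis and vertical above 0.25 rad).
It fails at once if another bowl or a mug is pushed out of its place (more than 12 mm) (distance of any of bowl1, bowl2, bowl3, mug1, mug2, mug3, mug4 from where it was at the start of the episode above 0.012 m).
It fails at once if another bowl or a mug is tipped (angle between any of bowl1, bowl2, bowl3, mug1, mug2, mug3, mug4's own z axis and vertical above 0.25 rad).
It fails at once if the spoon is pushed away (more than 30 mm) (distance of spoon from where it was at the start of the episode above 0.03 m).
It also fails if it takes over 61 s, if anything falls off the work surface, if the arm or the gripper's body presses on something with over 40 N, if the wrist force passes 120 N, or if a joint passes its speed limit or range.

ROBOT

A 7-joint arm with a two-finger parallel gripper is mounted at the origin on the work surface. World frame = base frame: x ahead of the robot, y to its left, z up, the work surface at z = 0. Lengths are in m, angles in rad, forces in N, time in s.
With the tool pointing down it reaches from about 0.425 to 0.875 m from the base axis. Payload 4.7 kg.
Tool frame: the origin (TCP) lies on the centre line of the jaws, within the pads' length; the fingertips stand 14 mm ahead of it and the grasp point (between the pads) lies 5 mm behind it; z points along the fingers, y is the line along which they close (so a half turn about z gives the same grasp; the last joint's range is limited). The gripper opens to 87 mm and grips with 3 to 60 N. Pads are 19 mm wide; open, the fingers measure 117 mm over their backs; the gripper's body (75 mm by 190 mm) begins 51 mm behind the grasp point.
Start: joints at [-1.319, 0.321, -0.07, 1.45, 0.023, 1.371, -0.057], TCP at [0.153, 0.632, 0.237] pointing down, gripper open.
Joint ranges: [-2.86, 2.86], [-0.3, 2.09], [-1.38, 1.24], [0.06, 2.45], [-1.56, 4.7], [0.09, 2.05], [-2.69, 2.69]. Speed limits (rad/s): [2.57, 2.57, 3.14, 3.14, 3.14, 3.14, 3.14].

INTERFACE

Orientations are given as a rotation vector (axis times angle).
In Python, from bench import ctrl gives the robot as it stands.
- The arm moves only by the tool send_rows, never from a script. Its argument "steps" is a list of rows, each an object of numbers: "tx", "ty", "tz": the shift along the tool's x, y, z in units of 60 mm (1.0 is 60 mm); "turn": the turn about the tool's z in units of 8 degrees (1.0 is 8 degrees); "grip": the opening, from 0 (shut) to 1 (fully open). A call has 1 to 12 rows; each row shifts and turns the commanded pose from where the row before left it, along the tool's axes as they then stand; what a row does not reach is not made up. A row lasts 1/8 s, in which the tool goes at most 62.5 mm and 10.7 degrees, less where a joint would pass 70% of its speed; a pose out of reach is approached as far as the arm can. A call is refused whole if a number of a shift passes 1 or a number of a turn 1, either way. A call with a gripper value outside its range is refused whole. The fingers move at their own pace and stop on an object; "newtons" is the grip in N (left out, the last holds). Time passes only in rows, so rows that do not move let the fingers close. It gives the time, the measured TCP pose, the force, the opening and the grip force at its end, in the units of the state.
- ctrl.get_state(): the state, without advancing time (a new reading comes with each control period).
- ctrl.get_image(name): name is "scene" or "top" or "wrist"; returns a dict with "pixels" (400x640x3 uint8, red, green, blue), "K" (3x3 intrinsics, pixels), "cam_to_world" (4x4, takes a point from camera to world coordinates); the wrist camera has in their place "T_tool_cam" (4x4, takes a point from camera to tool coordinates, whose origin is the TCP and whose axes are the flange's). Camera axes: x right, y down, z forward; pixel columns grow to the right and rows downward; lengths in m; the calibration is good to about 2 mm. A picture is of the moment at which its call begins: read the wrist's pose just before it. There is no depth.
- ctrl.close_job(): hands the job in; it is judged then, once.
The state is a dict: "time": time; "joint_positions": joint angles; "qd": joint speeds; "joint_torque": joint torques, N m; "position": TCP position; "tool_rot": TCP orientation; "ft_force": force on the tool from outside, world axes, zero at the start; "torque": the same for the moment, N m; "grip_width": opening from 0.0 (shut) to 1.0 (fully open); "grip_force": force on a finger pad.
Only numpy, scipy, OpenCV 4.12 (cv2) and the standard library are available. Lean on these libraries where they do the work, as an engineer would, in place of code of your own. Each camera call takes 0.05 s, during which the arm holds its last target. There are 200 camera calls.

## Working session

There is one attempt and no reset: what is moved stays moved. The work goes in short steps, Python scripts to look and compute and a tool call to move; the robot and the scene stay as the last step left them, time stands still between calls to the robot, and variables do not carry over. Pictures are saved under pics/ and viewed, at most 10 in all, crops included, and the job is handed in when it is done.

Besides the shell and the picture viewer there is one more tool, called after "Call:" in YAML: its name, and indented under it one key for each argument. send_rows: Moves the arm, as the interface text tells. Its arguments: {"type":"object","properties":{"steps":{"type":"array"},"newtons":{"type":"number"}},"required":["steps"]}

```bash
mkdir -p pics; python3 - <<'E'
from bench import ctrl
import cv2,numpy as np
s=ctrl.get_state();print({k:np.round(s[k],3).tolist() for k in('time','position','tool_rot','grip_width','ft_force')})
for n in('top','scene'):
    d=ctrl.get_image(n);cv2.imwrite(f'pics/{n}0.png',d['pixels'][:,:,::-1]);np.savez(f'{n}0.npz',**d)
    print(n,d['K'].tolist(),np.round(d['cam_to_world'],4).tolist())
E
```

```text
{'time': 0.0, 'position': [0.153, 0.631, 0.235], 'tool_rot': [-0.373, -3.119, 0.003], 'grip_width': 0.999, 'ft_force': [-0.57, -0.594, -0.791]}
top [[480.88316910302785, 0.0, 315.62848617095557], [0.0, 480.88316910302785, 199.8556318279077], [0.0, 0.0, 1.0]] [[-0.003, -0.9805, 0.1966, 0.3415], [-0.9998, 0.0071, 0.0201, -0.0678], [-0.0211, -0.1964, -0.9803, 1.0769], [0.0, 0.0, 0.0, 1.0]]
scene [[477.88062126531247, 0.0, 308.5796240534142], [0.0, 477.88062126531247, 195.69558845371077], [0.0, 0.0, 1.0]] [[0.8379, 0.4652, -0.2855, 0.8893], [0.5457, -0.7249, 0.4204, -0.5262], [-0.0114, -0.5081, -0.8612, 1.0252], [0.0, 0.0, 0.0, 1.0]]
```

View pics/top0.png

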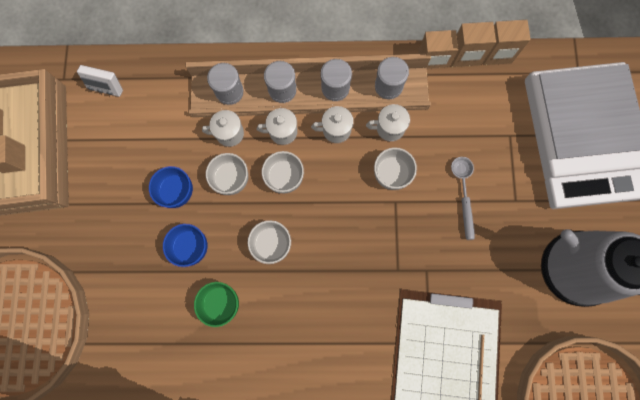

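View pics/scene0.png

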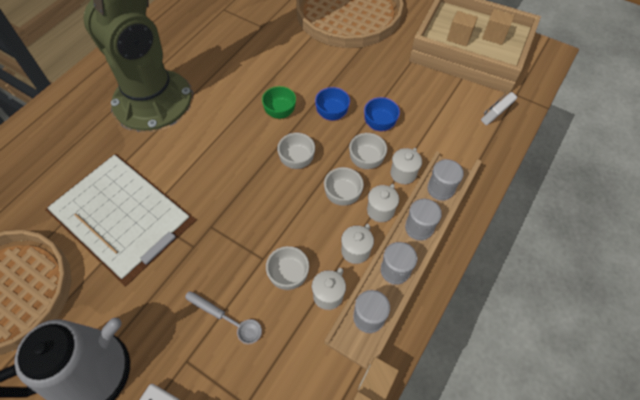

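The top view shows white bowls at (227,174), (282,172) and (395,169) in the row, with the gap near (338,171) in front of the third mug (338,123). Candidates for the stray bowl:
- White bowl at (269,242): out of line, on the robot's side, so this is the one.
- Blue bowls at (171,187) and (185,245), and the green bowl at (216,303): look-alikes to ignore.

The scene view agrees, with the stray at (297,151).

```bash
cat > h.py <<'E'
import cv2,numpy as np
def ray(d,uv,z):
    p=np.linalg.inv(d['K'])@[uv[0],uv[1],1];T=d['cam_to_world'];v=T[:3,:3]@p;o=T[:3,3]
    return (o+v*(z-o[2])/v[2])[:2]
def bowls(d,seeds,tag=None):
    """rim centre of each white bowl: outer contour cast to z=.044, circle fitted in world"""
    im=d['pixels'];hsv=cv2.cvtColor(im,cv2.COLOR_RGB2HSV)
    m=((hsv[...,1]<60)&(hsv[...,2]>90)).astype(np.uint8)
    cs,_=cv2.findContours(m,cv2.RETR_EXTERNAL,cv2.CHAIN_APPROX_NONE);out=[]
    for s in seeds:
        c=[c for c in cs if cv2.pointPolygonTest(c,s,False)>=0]
        if not c: out.append(None);continue
        w=np.array([ray(d,p[0],.044) for p in c[0]],np.float32)
        b=cv2.minEnclosingCircle(w);e=cv2.fitEllipse(w*1000)
        out.append((np.round(b[0],4).tolist(),round(b[1]*2,4),np.round(e[0],1).tolist(),np.round(e[1],1).tolist()))
    return out
E
python3 - <<'E'
from h import *
t=dict(np.load('top0.npz'));s=dict(np.load('scene0.npz'))
for b in bowls(t,[(227,174),(282,172),(395,169),(269,242)]):print('T',b)
for b in bowls(s,[(368,150),(343,186),(288,267),(297,151)]):print('S',b)
# lid knobs (two-view) rough: knob pixels
for p in [(223,121),(279,119),(335,118),(391,115)]:print('knob',ray(t,p,.1),ray(t,p,.09))
for p in [(182,180),(185,245),(216,303)]:print('lookalike',ray(t,p,.044))
for p in [(462,168),(464,200),(470,238)]:print('spoon',ray(t,p,.01))
a=t['pixels'][90:280,130:430,::-1];b=s['pixels'][90:310,230:430,::-1]
cv2.imwrite('pics/crop.png',cv2.hconcat([cv2.resize(a,(400,253)),cv2.resize(b,(230,253))]))
cv2.imwrite('pics/crop.png',cv2.resize(t['pixels'][195:290,200:340,::-1],None,fx=4,fy=4))
E
```

```text
T ([0.609, 0.1517], 0.0993, [609.8, 151.3], [91.3, 96.6])
T ([0.6131, 0.0265], 0.0963, [613.2, 27.0], [91.7, 94.7])
T ([0.6186, -0.2212], 0.0976, [619.0, -221.7], [91.7, 95.6])
T ([0.4577, 0.0547], 0.0951, [457.4, 54.7], [92.0, 92.7])
S ([0.6166, 0.1448], 0.1118, [615.4, 145.6], [93.6, 110.4])
S ([0.6177, 0.0219], 0.1072, [618.1, 22.7], [93.9, 105.9])
S ([0.6241, -0.2243], 0.1014, [623.3, -224.2], [93.1, 99.5])
S ([0.4618, 0.047], 0.1126, [463.0, 49.1], [93.6, 110.2])
knob [0.71187215 0.15110295] [0.71566356 0.15334394]
knob [0.71508047 0.03042103] [0.71890471 0.03142663]
knob [ 0.71601352 -0.08981726] [ 0.71984732 -0.09004251]
knob [ 0.72146374 -0.20968819] [ 0.72535333 -0.21114052]
lookalike [0.59575449 0.25035355]
lookalike [0.45104778 0.23631244]
lookalike [0.32817452 0.1643058 ]
spoon [ 0.62702487 -0.37969681]
spoon [ 0.55266814 -0.37952287]
spoon [ 0.46686119 -0.38729197]
```

View pics/crop.png

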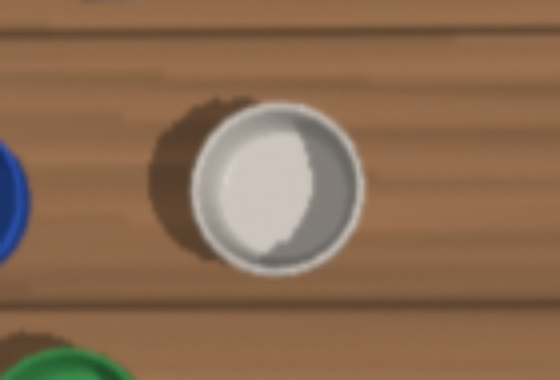

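The crop confirms a white bowl, so this is the stray; its centre is at about (278,188) in the crop, which is (269.5,242) in the top view. In world coordinates the stray is at (0.4575, 0.0547) and the empty place at (0.616, -0.0975).

Plan:
1. Push diagonally with both fingertips to about (0.52, -0.0975).
2. Push straight into the row.

First move is turning the tool so that -x points along the first push.

Call:
send_rows:
  steps:
    - {"turn":1,"grip":0.6}
    - {"turn":1,"grip":0.6}
    - {"turn":1,"grip":0.6}
    - {"turn":1,"grip":0.6}
    - {"turn":1,"grip":0.6}
    - {"turn":1,"grip":0.6}
    - {"turn":0.76,"grip":0.6}
    - {"tx":-0.8,"grip":0.6}
    - {"tx":-0.8,"grip":0.6}
    - {"tx":-0.8,"ty":0.3,"grip":0.6}
    - {"tx":-0.8,"ty":0.3,"grip":0.6}
    - {"grip":0.6}

```text
validation failed for argument at $.st...
```

```bash
cat >> h.py <<'E'
from scipy.spatial.transform import Rotation as Ro
def plan(s,goal,ang=None):
    """shift to goal in tool units, and turn units to bring tool x to ang (deg)"""
    R=Ro.from_rotvec(s['tool_rot']).as_matrix();g=R.T@(np.array(goal)-s['position'])/.06
    a=np.degrees(np.arctan2(R[1,0],R[0,0]))
    print('t',round(s['time'],2),'pos',np.round(s['position'],4),'tool x at',round(a,1),'z',np.round(R[:,2],3),'F',np.round(s['ft_force'],1),'w',round(s['grip_width'],2),'goal txyz',np.round(g,2),'' if ang is None else f'turn {(a-ang)/8:.2f}')
E
python3 -c "
from bench import ctrl
from h import *
plan(ctrl.get_state(),[.428,.127,.15],112.3)"
```

```text
t 0.1 pos [0.1531 0.6312 0.2355] tool x at 166.4 z [-0.    -0.002 -1.   ] F [ 0.   0.2 -0.1] w 1.0 goal txyz [-6.43 -7.09  1.44] turn 6.76
```

The call was refused, probably because each row needs every key, so I'm resending with all keys filled in.

Call:
send_rows:
  steps:
    - {"tx":0,"ty":0,"tz":0,"turn":1,"grip":0.6}
    - {"tx":0,"ty":0,"tz":0,"turn":1,"grip":0.6}
    - {"tx":0,"ty":0,"tz":0,"turn":1,"grip":0.6}
    - {"tx":0,"ty":0,"tz":0,"turn":1,"grip":0.6}
    - {"tx":0,"ty":0,"tz":0,"turn":1,"grip":0.6}
    - {"tx":0,"ty":0,"tz":0,"turn":1,"grip":0.6}
    - {"tx":0,"ty":0,"tz":0,"turn":0.76,"grip":0.6}
    - {"tx":-0.8,"ty":0,"tz":0,"turn":0,"grip":0.6}
    - {"tx":-0.8,"ty":0,"tz":0,"turn":0,"grip":0.6}
    - {"tx":-0.8,"ty":0.3,"tz":0,"turn":0,"grip":0.6}
    - {"tx":-0.8,"ty":0.3,"tz":0,"turn":0,"grip":0.6}
    - {"tx":0,"ty":0,"tz":0,"turn":0,"grip":0.6}

```text
time: 1.6
position: [0.2634, 0.4641, 0.2366]
tool_rot: [1.76, 2.601, -0.0]
ft_force: [-0.4, -0.0, 0.3]
grip_width: 0.596
grip_force: 0.0
```

```bash
python3 -c "
from bench import ctrl
from h import *
plan(ctrl.get_state(),[.428,.127,.15],112.3)"
```

```text
t 1.6 pos [0.2634 0.4641 0.2366] tool x at 111.8 z [ 0.001 -0.001 -1.   ] F [-0.4 -0.   0.3] w 0.6 goal txyz [-6.23  0.46  1.45] turn -0.06
```

Call:
send_rows:
  steps:
    - {"tx":-0.7,"ty":0.05,"tz":0,"turn":0,"grip":0.6}
    - {"tx":-0.7,"ty":0.05,"tz":0,"turn":0,"grip":0.6}
    - {"tx":-0.7,"ty":0.05,"tz":0,"turn":0,"grip":0.6}
    - {"tx":-0.7,"ty":0.05,"tz":0,"turn":0,"grip":0.6}
    - {"tx":-0.7,"ty":0.05,"tz":0.2,"turn":0,"grip":0.6}
    - {"tx":-0.7,"ty":0.05,"tz":0.2,"turn":0,"grip":0.6}
    - {"tx":-0.7,"ty":0.05,"tz":0.2,"turn":0,"grip":0.6}
    - {"tx":-0.7,"ty":0.05,"tz":0.2,"turn":0,"grip":0.6}
    - {"tx":-0.6,"ty":0.05,"tz":0.2,"turn":-0.06,"grip":0.6}
    - {"tx":0,"ty":0,"tz":0.4,"turn":0,"grip":0.6}
    - {"tx":0,"ty":0,"tz":0,"turn":0,"grip":0.6}

```text
time: 2.98
position: [0.424, 0.1337, 0.1511]
tool_rot: [-1.738, -2.615, 0.005]
ft_force: [0.6, 0.7, 0.7]
grip_width: 0.598
grip_force: 0.0
```

```bash
python3 -c "
from bench import ctrl
from h import *
plan(ctrl.get_state(),[.428,.127,.034],112.3)
d=ctrl.get_image('top');cv2.imwrite('pics/top1.png',d['pixels'][:,:,::-1])"
```

```text
t 2.98 pos [0.424  0.1337 0.1511] tool x at 112.8 z [-0.003 -0.002 -1.   ] F [0.6 0.7 0.7] w 0.6 goal txyz [-0.13  0.03  1.95] turn 0.06
```

View pics/top1.png

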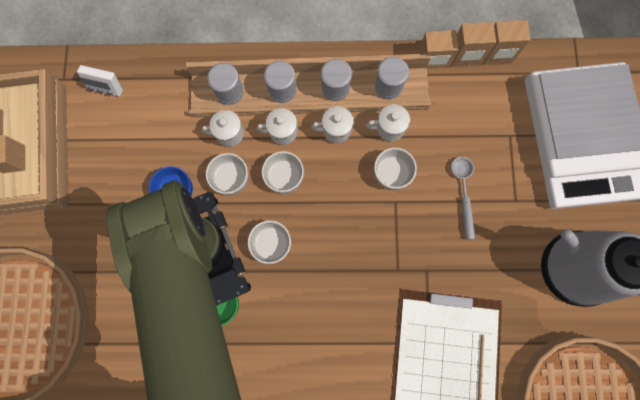

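The hand hangs behind the stray bowl, with the fingers near (210,205) and (235,290) and the stray at (269,242). I'll lower it and start pushing.

Call:
send_rows:
  steps:
    - {"tx":0,"ty":0.03,"tz":0.4,"turn":0.06,"grip":0.6}
    - {"tx":0,"ty":0,"tz":0.4,"turn":0,"grip":0.6}
    - {"tx":0,"ty":0,"tz":0.4,"turn":0,"grip":0.6}
    - {"tx":0,"ty":0,"tz":0.4,"turn":0,"grip":0.6}
    - {"tx":0,"ty":0,"tz":0.35,"turn":0,"grip":0.6}
    - {"tx":0,"ty":0,"tz":0,"turn":0,"grip":0.6}
    - {"tx":-0.12,"ty":0,"tz":0,"turn":0,"grip":0.6}
    - {"tx":-0.12,"ty":0,"tz":0,"turn":0,"grip":0.6}
    - {"tx":-0.12,"ty":0,"tz":0,"turn":0,"grip":0.6}
    - {"tx":0,"ty":0,"tz":0,"turn":0,"grip":0.6}

```text
time: 4.28
position: [0.4358, 0.1138, 0.0359]
tool_rot: [1.752, 2.607, 0.001]
ft_force: [-0.9, 0.8, -0.5]
grip_width: 0.599
grip_force: 0.0
```

```bash
python3 -c "
from bench import ctrl
from h import *
plan(ctrl.get_state(),[.52-.379*.0486,-.0975+.925*.0486,.034],112.3)"
```

```text
t 4.28 pos [0.4358 0.1138 0.0359] tool x at 112.2 z [ 0.001  0.    -1.   ] F [-0.9  0.8 -0.5] w 0.6 goal txyz [-2.98 -0.03  0.03] turn -0.01
```

Call:
send_rows:
  steps:
    - {"tx":-0.08,"ty":0,"tz":0,"turn":0,"grip":0.6}
    - {"tx":-0.08,"ty":0,"tz":0,"turn":0,"grip":0.6}
    - {"tx":-0.08,"ty":0,"tz":0,"turn":0,"grip":0.6}
    - {"tx":-0.1,"ty":0,"tz":0,"turn":0,"grip":0.6}
    - {"tx":-0.12,"ty":0,"tz":0,"turn":0,"grip":0.6}
    - {"tx":-0.12,"ty":0,"tz":0,"turn":0,"grip":0.6}
    - {"tx":-0.12,"ty":0,"tz":0,"turn":0,"grip":0.6}
    - {"tx":-0.12,"ty":0,"tz":0,"turn":0,"grip":0.6}
    - {"tx":-0.1,"ty":0,"tz":0,"turn":0,"grip":0.6}
    - {"tx":-0.08,"ty":0,"tz":0,"turn":0,"grip":0.6}
    - {"tx":0,"ty":0,"tz":0,"turn":0,"grip":0.6}

```text
time: 5.65
position: [0.4583, 0.0584, 0.0356]
tool_rot: [1.751, 2.608, -0.0]
ft_force: [-0.1, -0.3, 0.6]
grip_width: 0.601
grip_force: 0.0
```

```bash
python3 -c "
from bench import ctrl
from h import *
plan(ctrl.get_state(),[.52-.379*.0486,-.0975+.925*.0486,.034],112.3)
d=ctrl.get_image('top');cv2.imwrite('pics/top2.png',d['pixels'][:,:,::-1]);print(bowls(d,[(227,174),(282,172),(395,169),(295,232)]))"
```

```text
t 5.65 pos [0.4583 0.0584 0.0356] tool x at 112.3 z [ 0. -0. -1.] F [-0.1 -0.3  0.6] w 0.6 goal txyz [-1.98 -0.03  0.03] turn -0.01
[([0.6107, 0.1501], 0.0983, [614.7, 151.5], [82.5, 96.4]), ([0.6132, 0.027], 0.097, [613.1, 27.0], [91.8, 94.7]), ([0.6186, -0.2212], 0.0976, [619.0, -221.6], [91.8, 95.6]), ([0.4777, 0.0139], 0.0951, [482.1, 3.5], [66.4, 97.4])]
```

View pics/top2.png

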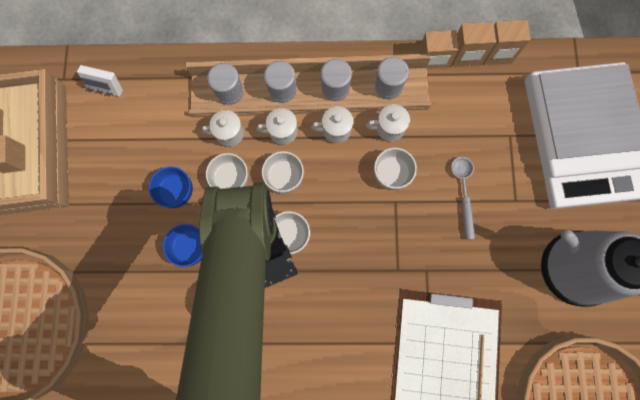

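The stray bowl, now near (289,232), follows the fingers flat and sits within 1 mm of the prediction, and the row bowls haven't moved. Continuing the push.

Call:
send_rows:
  steps:
    - {"tx":-0.1,"ty":0,"tz":0,"turn":0,"grip":0.6}
    - {"tx":-0.17,"ty":0,"tz":0,"turn":0,"grip":0.6}
    - {"tx":-0.2,"ty":0,"tz":0,"turn":0,"grip":0.6}
    - {"tx":-0.22,"ty":0,"tz":0,"turn":0,"grip":0.6}
    - {"tx":-0.22,"ty":0,"tz":0,"turn":0,"grip":0.6}
    - {"tx":-0.22,"ty":0,"tz":0,"turn":0,"grip":0.6}
    - {"tx":-0.22,"ty":0,"tz":0,"turn":0,"grip":0.6}
    - {"tx":-0.2,"ty":0,"tz":0,"turn":0,"grip":0.6}
    - {"tx":-0.17,"ty":0,"tz":0,"turn":0,"grip":0.6}
    - {"tx":-0.14,"ty":0,"tz":0,"turn":0,"grip":0.6}
    - {"tx":-0.12,"ty":0,"tz":0,"turn":0,"grip":0.6}
    - {"tx":0,"ty":0,"tz":0,"turn":0,"grip":0.6}

```text
time: 7.2
position: [0.5034, -0.0518, 0.0356]
tool_rot: [1.751, 2.608, -0.0]
ft_force: [-0.0, 0.8, -0.5]
grip_width: 0.599
grip_force: 0.0
```

Call:
send_rows:
  steps:
    - {"tx":0.2,"ty":0,"tz":0,"turn":0,"grip":0.6}
    - {"tx":0.3,"ty":0,"tz":0,"turn":0,"grip":0.6}
    - {"tx":0,"ty":0,"tz":-0.4,"turn":0,"grip":0.6}
    - {"tx":0,"ty":0,"tz":-0.6,"turn":0,"grip":0.6}
    - {"tx":0,"ty":0,"tz":-0.6,"turn":0,"grip":0.6}
    - {"tx":0,"ty":0,"tz":-0.4,"turn":0,"grip":0.6}
    - {"tx":0,"ty":0,"tz":0,"turn":0,"grip":0.6}

```text
time: 8.07
position: [0.4928, -0.0221, 0.1572]
tool_rot: [1.747, 2.608, 0.006]
ft_force: [0.6, -0.2, 0.1]
grip_width: 0.6
grip_force: 0.0
```

```bash
python3 -c "
from bench import ctrl
from h import *
s=ctrl.get_state()
d=ctrl.get_image('top');np.savez('top3.npz',**d);cv2.imwrite('pics/top3.png',d['pixels'][:,:,::-1]);print(bowls(d,[(227,174),(282,172),(395,169),ray and (338,213)]))
plan(s,[.443,-.0975,.155],178.6)"
```

```text
[([0.6098, 0.1505], 0.0993, [610.0, 151.9], [89.6, 96.6]), None, ([0.6186, -0.2212], 0.0976, [619.0, -221.6], [92.0, 95.6]), ([0.5226, -0.0965], 0.095, [524.1, -102.4], [77.8, 95.9])]
t 8.07 pos [ 0.4928 -0.0221  0.1572] tool x at 112.4 z [ 0.004  0.002 -1.   ] F [ 0.6 -0.2  0.1] w 0.6 goal txyz [-0.85 -1.25  0.03] turn -8.28
```

View pics/top3.png

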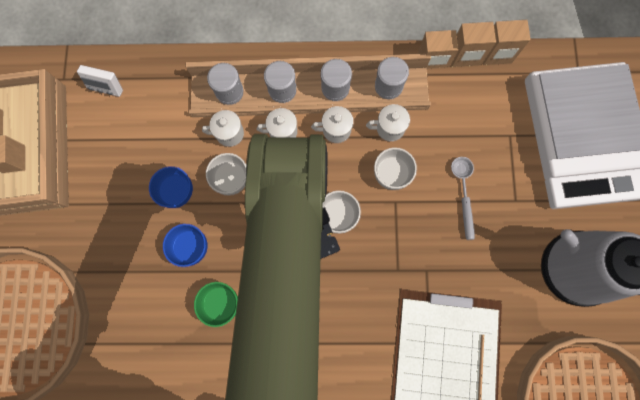

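The stray bowl is at about (341,213), world (0.5226, -0.0975), directly below the gap. Next I retreat behind it and turn the tool square to the row.

Call:
send_rows:
  steps:
    - {"tx":-0.2,"ty":-0.6,"tz":0,"turn":0,"grip":0.6}
    - {"tx":-0.65,"ty":-0.65,"tz":0,"turn":0,"grip":0.6}
    - {"tx":0,"ty":0,"tz":0,"turn":-1,"grip":0.6}
    - {"tx":0,"ty":0,"tz":0,"turn":-1,"grip":0.6}
    - {"tx":0,"ty":0,"tz":0,"turn":-1,"grip":0.6}
    - {"tx":0,"ty":0,"tz":0,"turn":-1,"grip":0.6}
    - {"tx":0,"ty":0,"tz":0,"turn":-1,"grip":0.6}
    - {"tx":0,"ty":0,"tz":0,"turn":-1,"grip":0.6}
    - {"tx":0,"ty":0,"tz":0,"turn":-1,"grip":0.6}
    - {"tx":0,"ty":0,"tz":0,"turn":-1,"grip":0.6}
    - {"tx":0,"ty":0,"tz":0,"turn":-0.63,"grip":0.6}
    - {"tx":0,"ty":0,"tz":0,"turn":0,"grip":0.6}

```text
time: 9.62
position: [0.4407, -0.0983, 0.1543]
tool_rot: [0.036, -3.139, 0.0]
ft_force: [0.7, 0.2, 0.4]
grip_width: 0.601
grip_force: 0.0
```

```bash
python3 -c "
from bench import ctrl
from h import *
s=ctrl.get_state()
plan(s,[.445,-.100,.036],181.4)
d=ctrl.get_image('top');np.savez('top4.npz',**d);cv2.imwrite('pics/top4.png',d['pixels'][:,:,::-1]);print(bowls(d,[(227,174),(282,172),(395,169),(341,213)]))"
```

```text
t 9.62 pos [ 0.4407 -0.0983  0.1543] tool x at -178.7 z [-0.002 -0.    -1.   ] F [0.7 0.2 0.4] w 0.6 goal txyz [-0.07 -0.03  1.97] turn -45.01
[([0.609, 0.1517], 0.0993, [609.8, 151.3], [91.3, 96.8]), ([0.6134, 0.0267], 0.0969, [613.2, 27.0], [91.6, 94.8]), ([0.6192, -0.2221], 0.096, [621.7, -223.6], [87.0, 94.8]), None]
```

Call:
send_rows:
  steps:
    - {"tx":0,"ty":-0.05,"tz":0.4,"turn":0,"grip":0.6}
    - {"tx":0,"ty":0,"tz":0.4,"turn":0,"grip":0.6}
    - {"tx":0,"ty":0,"tz":0.4,"turn":0,"grip":0.6}
    - {"tx":0,"ty":0,"tz":0.4,"turn":0,"grip":0.6}
    - {"tx":0,"ty":0,"tz":0.37,"turn":0,"grip":0.6}
    - {"tx":0,"ty":0,"tz":0,"turn":0,"grip":0.6}
    - {"tx":-0.12,"ty":0,"tz":0,"turn":0,"grip":0.6}
    - {"tx":-0.12,"ty":0,"tz":0,"turn":0,"grip":0.6}
    - {"tx":-0.08,"ty":0,"tz":0,"turn":0,"grip":0.6}
    - {"tx":0,"ty":0,"tz":0,"turn":0,"grip":0.6}

```text
time: 10.92
position: [0.4617, -0.1014, 0.0377]
tool_rot: [-0.037, 3.141, -0.0]
ft_force: [0.5, 0.2, -0.3]
grip_width: 0.6
grip_force: 0.0
```

```bash
python3 -c "
from bench import ctrl
from h import *
plan(ctrl.get_state(),[.5674,-.0986,.036],-178.6)"
```

```text
t 10.93 pos [ 0.4617 -0.1014  0.0377] tool x at -178.7 z [ 0.001 -0.    -1.   ] F [ 0.5  0.2 -0.3] w 0.6 goal txyz [-1.76  0.01  0.03] turn -0.01
```

Call:
send_rows:
  steps:
    - {"tx":-0.08,"ty":0,"tz":0,"turn":0,"grip":0.6}
    - {"tx":-0.08,"ty":0,"tz":0,"turn":0,"grip":0.6}
    - {"tx":-0.1,"ty":0,"tz":0,"turn":0,"grip":0.6}
    - {"tx":-0.15,"ty":0,"tz":0,"turn":0,"grip":0.6}
    - {"tx":-0.18,"ty":0,"tz":0,"turn":0,"grip":0.6}
    - {"tx":-0.2,"ty":0,"tz":0,"turn":0,"grip":0.6}
    - {"tx":-0.2,"ty":0,"tz":0,"turn":0,"grip":0.6}
    - {"tx":-0.18,"ty":0,"tz":0,"turn":0,"grip":0.6}
    - {"tx":-0.15,"ty":0,"tz":0,"turn":0,"grip":0.6}
    - {"tx":-0.12,"ty":0,"tz":0,"turn":0,"grip":0.6}
    - {"tx":-0.08,"ty":0,"tz":0,"turn":0,"grip":0.6}
    - {"tx":0,"ty":0,"tz":0,"turn":0,"grip":0.6}

```text
time: 12.42
position: [0.5527, -0.0993, 0.0375]
tool_rot: [-0.037, 3.141, -0.0]
ft_force: [-0.1, -1.2, 0.5]
grip_width: 0.598
grip_force: 0.0
```

```bash
python3 -c "
from bench import ctrl
from h import *
plan(ctrl.get_state(),[.5674,-.0986,.036],-178.6)
d=ctrl.get_image('top');np.savez('top5.npz',**d);cv2.imwrite('pics/top5.png',d['pixels'][:,:,::-1]);print(bowls(d,[(227,174),(282,172),(395,169),(338,172)]))"
```

```text
t 12.43 pos [ 0.5527 -0.0993  0.0375] tool x at -178.7 z [ 0.001 -0.    -1.   ] F [-0.1 -1.2  0.5] w 0.6 goal txyz [-0.25  0.01  0.03] turn -0.01
[([0.6086, 0.1512], 0.0987, [609.5, 151.1], [90.3, 96.4]), ([0.6128, 0.0274], 0.0972, [615.6, 30.9], [81.4, 96.9]), ([0.6182, -0.2222], 0.0976, [621.2, -225.8], [84.3, 95.2]), None]
```

View pics/top5.png

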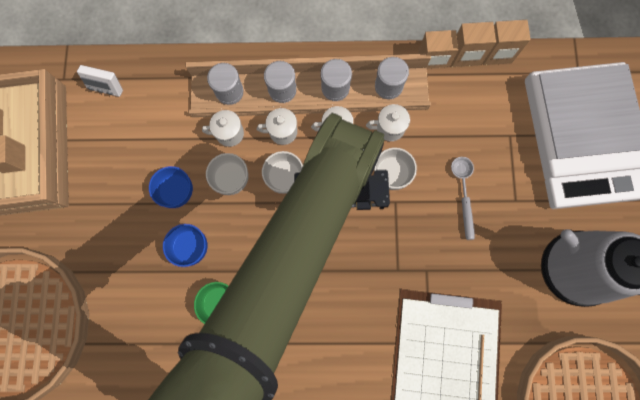

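The arm hides the bowl at (338,172), but the neighbours at (282,172) and (395,169) haven't moved. I'll finish the last 15 mm, back off, lift and check.

Call:
send_rows:
  steps:
    - {"tx":-0.07,"ty":0,"tz":0,"turn":0,"grip":0.6}
    - {"tx":-0.1,"ty":0,"tz":0,"turn":0,"grip":0.6}
    - {"tx":-0.07,"ty":0,"tz":0,"turn":0,"grip":0.6}
    - {"tx":0,"ty":0,"tz":0,"turn":0,"grip":0.6}
    - {"tx":0,"ty":0,"tz":0,"turn":0,"grip":0.6}

```text
time: 13.1
position: [0.5669, -0.0989, 0.0375]
tool_rot: [-0.037, 3.141, -0.0]
ft_force: [-0.1, 0.2, 0.1]
grip_width: 0.599
grip_force: 0.0
```

Call:
send_rows:
  steps:
    - {"tx":0.2,"ty":0,"tz":0,"turn":0,"grip":0.6}
    - {"tx":0.4,"ty":0,"tz":0,"turn":0,"grip":0.6}
    - {"tx":0.5,"ty":0,"tz":0,"turn":0,"grip":0.6}
    - {"tx":0.5,"ty":0,"tz":-0.5,"turn":0,"grip":0.6}
    - {"tx":0.3,"ty":0,"tz":-0.8,"turn":0,"grip":0.6}
    - {"tx":0,"ty":0,"tz":-0.8,"turn":0,"grip":0.6}
    - {"tx":0,"ty":0.7,"tz":0,"turn":0,"grip":0.6}
    - {"tx":0,"ty":0.8,"tz":0,"turn":0,"grip":0.6}
    - {"tx":0,"ty":0.8,"tz":0,"turn":0,"grip":0.6}
    - {"tx":0,"ty":0.8,"tz":0,"turn":0,"grip":0.6}
    - {"tx":0,"ty":0,"tz":0,"turn":0,"grip":0.6}

```text
time: 14.48
position: [0.447, 0.0878, 0.163]
tool_rot: [0.047, -3.141, -0.001]
ft_force: [0.6, -0.9, -0.3]
grip_width: 0.597
grip_force: 0.0
```

```bash
python3 -c "
from bench import ctrl
from h import *
plan(ctrl.get_state(),[.5674,-.0986,.036],-178.6)
d=ctrl.get_image('top');np.savez('top6.npz',**d);cv2.imwrite('pics/top6.png',d['pixels'][:,:,::-1])
for b in bowls(d,[(227,174),(282,172),(395,169),(338,172)]):print(b)"
```

```text
t 14.47 pos [0.447  0.0878 0.163 ] tool x at -178.3 z [-0.     0.001 -1.   ] F [ 0.6 -0.9 -0.3] w 0.6 goal txyz [-1.91 -3.17  2.11] turn 0.04
([0.609, 0.1517], 0.0993, [618.4, 140.1], [60.5, 101.8])
([0.6134, 0.0267], 0.0969, [613.2, 27.0], [91.6, 94.7])
([0.6183, -0.2218], 0.0978, [619.0, -221.7], [91.7, 95.7])
([0.6137, -0.0983], 0.0965, [614.1, -98.5], [92.7, 94.1])
```

View pics/top6.png

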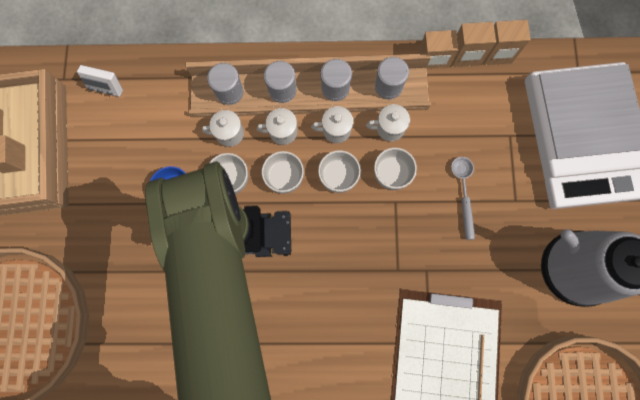

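The stray bowl stands in the gap at (339,171), within about 2 mm of the target. The other bowls, mugs and spoon are where they were, and the arm touches nothing.

```bash
python3 -c "
from bench import ctrl
print(ctrl.close_job())"
```

```text
the job is handed in; nothing more can be done
None
```

I pushed the stray bowl into the empty place and handed the job in; the last top-camera measurement put it about 2 mm from the target, with no movement seen in the other bowls, the mugs or the spoon (the hand-in returned no verdict).

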